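# Change the gas over to the fresh cylinder

## Task

The cylinder feeding the hob has run out. On the gas manifold with its two lever valves, shut the valve that is now open by pushing its lever round to the stop, crosswise to its branch pipe; only then open the other valve fully by pushing its lever round to the stop, in line with its branch pipe. Push the levers with a fingertip, do not grip them, and leave the bowl, mortar, colander and ladle where they are.

Things in the scene. Friction and masses are not known exactly. Their poses are not given: they have to be found in the camera images.
- manifold: Gas manifold fixed to the counter. Origin on the counter midway between the two stems; x along the two parallel branch pipes from hoses to header, y along the header to the round grey regulator, z up. Branches at y = +90 and -90 mm, x = -152 (hoses) to 145 mm; header at x = 145, y = -135 to 140; regulator 100 mm wide at (145, 190), 97 high. Pipes 27 mm thick, tops 69 mm above the counter
- lever_a (a joint): Turn of lever a from fully open; at the start 0 to 0.35 (the open valve). 0 = open stop: in line with its pipe, pointing to the manifold's +x (towards the header); 1.571 = closed stop: crosswise, pointing to the manifold's -y; grows clockwise from above. Hard stops; stiff: needs 0.5 N m (6 N at 90 mm from the stem) and stays where left. Level bar 20 mm wide, ends 120 mm from the stem axis
- lever_b (a joint): Turn of lever b from fully open; at the start 1.51 to 1.57 (the closed valve). 0 = open stop: in line with its pipe, pointing to the manifold's +x (towards the header); 1.571 = closed stop: crosswise, pointing to the manifold's -y; grows clockwise from above. Hard stops; stiff: needs 0.5 N m (6 N at 90 mm from the stem) and stays where left. Level bar 20 mm wide, ends 120 mm from the stem axis
- valve_a_stem (a point): Point on the upright turning axis of lever a, 100 mm above the counter (half height of the lever's sleeve); fixed. Valve a may be on the left (+90 mm) or the right (-90 mm) branch, b on the other; they look alike. Brass body 42 mm wide, 76 mm high, reaching 40 mm along the pipe either way; the nut on the stem rises to 107 mm
- valve_b_stem (a point): The same for lever b
- lever_a_tip (a point): Centre of the end face of lever a, 120 mm from its stem axis, 100 mm above the counter; its x axis points along the lever away from the stem, z up. The black sleeve, 50 to 120 mm from the axis, is 20 mm wide and 14 mm thick: 93 to 107 mm above the counter, nothing but the pipes below it
- lever_b_tip (a point): The same for lever b
- rice_bowl: Loose white ceramic rice bowl, 120 mm across, 60 mm high; origin under its centre; bystander
- mortar: Loose grey stone mortar, 150 mm across, 105 mm high, its pestle standing in it to 170 mm; origin under its centre; bystander
- colander: Loose green plastic colander, 232 mm across, 90 mm high; origin under its centre; bystander
- ladle: Loose stainless ladle lying down, bowl 86 mm across and 34 mm high with the origin under its centre, handle 9 mm thick running to +y, ending 285 mm from the origin; bystander

How it is judged:
By the outcome, as a careful person would: the job done as asked, in the order asked, and still so for the second after the job is handed in, with the robot touching nothing.
It also fails if it takes over 54 s, if anything falls off the work surface, if the arm or the gripper's body presses on something with over 40 N, if the wrist force passes 120 N, or if a joint passes its speed limit or range.

## Robot

A 6-joint arm with a two-finger parallel gripper is mounted at the origin on the work surface. World frame = base frame: x ahead of the robot, y to its left, z up, the work surface at z = 0. Lengths are in mm, angles in rad, forces in N, time in s.
With the tool pointing down it reaches from about 350 to 850 mm from the base axis. Payload 8.1 kg.
Tool frame: the origin (TCP) lies at the centre of the arm's flange, where the gripper is bolted on; the fingertips stand 186 mm ahead of it and the grasp point (between the pads) lies 167 mm ahead of it; z points along the fingers, y is the line along which they close (so a half turn about z gives the same grasp; the last joint's range is limited). The gripper opens to 93 mm and grips with 3 to 60 N. Pads are 15 mm wide; open, the fingers measure 128 mm over their backs; the gripper's body (75 mm by 188 mm) begins 65 mm behind the grasp point.
Start: joints at [-1.306, 0.13, 1.488, -0, 1.523, -0.085], TCP at [205.646, -563.663, 404.735] pointing down, gripper open.
Joint ranges: [-2.96, 2.96], [-0.89, 2.26], [0.02, 2.5], [-1.34, 4.48], [0, 2.73], [-2.66, 2.66]. Speed limits (rad/s): [2.39, 2.39, 2.79, 3.14, 3.14, 3.14].

## Interface

Orientations are given as a unit quaternion [w, x, y, z].
In Python, from station import env gives the robot as it stands.
- The arm moves only by the tool carry_out, never from a script. Its argument "steps" is a list of rows, each a list of 4 numbers: the shift along the tool's x, y, z in units of 2 cm (1.0 is 2 cm), then the turn about the tool's z in units of 4 degrees (1.0 is 4 degrees). A call has 1 to 20 rows; each row shifts and turns the commanded pose from where the row before left it, along the tool's axes as they then stand; what a row does not reach is not made up. A row lasts 1/12 s, in which the tool goes at most 41.7 mm and 7.16 degrees, less where a joint would pass 70% of its speed; a pose out of reach is approached as far as the arm can. A call with a number of a shift or a turn outside -1 to 1 is refused whole. A call with a gripper value outside its range is refused whole. "fingers" is the opening, from 0 (shut) to 1 (fully open), set as the call begins (left out, the last holds). The fingers move at their own pace and stop on an object; "newtons" is the grip in N (left out, the last holds). Time passes only in rows, so rows that do not move let the fingers close. It gives the time, the measured TCP pose, the force, the opening and the grip force at its end, in the units of the state.
- env.state(): the state, without advancing time (a new reading comes with each control period).
- env.snapshot(name): name is "scene" or "top" or "wrist"; returns the picture (384x512x3 uint8, red, green, blue); there is no depth.
- env.camera_info(name): a dict with "vfov" (degrees; the focal length in pixels is half the picture's height over the tangent of half this angle, whatever the lens; pixels are square), "cx", "cy" (the principal point, pixels), "rvec" (rotation vector, rad) and "tvec" (3), from world to camera coordinates, as OpenCV has them. Camera axes: x right, y down, z forward; pixel columns grow to the right and rows downward; lengths in mm; the calibration is good to about 2 mm. A picture is of the moment at which its call begins: read the wrist's pose just before it. camera_info takes no time and is no camera call; for the wrist camera it gives the pose at the moment of the call.
- env.finish_job(): hands the job in; it is judged then, once.
The state is a dict: "clock": time; "joint_positions": joint angles; "joint_vel": joint speeds; "joint_torque": joint torques, N m; "ee_pos": TCP position; "eef_rot": TCP orientation; "wrist_force": force on the tool from outside, world axes, zero at the start; "ft_torque": the same for the moment, N m; "finger_gap": finger opening in mm; "grasp_force": force on a finger pad.
Only numpy, scipy, OpenCV 4.12 (cv2) and the standard library are available. Lean on these libraries where they do the work, as an engineer would, in place of code of your own. Each camera call takes 0.05 s, during which the arm holds its last target. There are 200 camera calls.

## Working session

There is one attempt and no reset: what is moved stays moved. The work goes in short steps, Python scripts to look and compute and a tool call to move; the robot and the scene stay as the last step left them, time stands still between calls to the robot, and variables do not carry over. Pictures are saved under pics/ and viewed, at most 10 in all, crops included, and the job is handed in when it is done.

Besides the shell and the picture viewer there is one more tool, called after "Emit:" in YAML: its name, and indented under it one key for each argument. carry_out: Moves the arm, as the interface text tells. Shifts and turns lie within -1 to 1; 1 stands for 2 cm of shift or 4 degrees of turn. Its arguments: {"type":"object","properties":{"steps":{"type":"array"},"fingers":{"type":"number"},"newtons":{"type":"number"}},"required":["steps"]}

```bash
mkdir -p pics
cat > h.py <<'E'
import numpy as np, cv2
from station import env
def cam(n):
    c=env.camera_info(n); f=192/np.tan(np.radians(c['vfov']/2))
    R=cv2.Rodrigues(np.array(c['rvec'],float))[0]; return f,c['cx'],c['cy'],R,np.array(c['tvec'],float)
def ray(C,u,v):
    f,cx,cy,R,t=C; d=R.T@np.array([(u-cx)/f,(v-cy)/f,1]); return -R.T@t,d
def onz(C,u,v,z):
    o,d=ray(C,u,v); return o+d*(z-o[2])/d[2]
def proj(C,p):
    f,cx,cy,R,t=C; q=R@np.array(p,float)+t; return np.array([f*q[0]/q[2]+cx,f*q[1]/q[2]+cy])
def tri(C1,p1,C2,p2):
    o1,d1=ray(C1,*p1);o2,d2=ray(C2,*p2)
    s=np.linalg.lstsq(np.c_[d1,-d2],o2-o1,rcond=None)[0]
    a=o1+s[0]*d1;b=o2+s[1]*d2; return (a+b)/2,np.linalg.norm(a-b)
E
python3 - <<'E'
from h import *
for n in ['top','scene']:
    im=env.snapshot(n); cv2.imwrite(f'pics/{n}0.png',cv2.resize(im[:,:,::-1],(800,600),interpolation=cv2.INTER_CUBIC)); np.save(n+'0.npy',im)
    C=cam(n); print(n,C[0],-C[3].T@C[4])
s=env.state(); print(s['clock'],s['ee_pos'],s['eef_rot'])
E
```

```text
top 450.9312408168464 [ 418.71158045   78.95401915 1317.36866839]
scene 424.1680484904748 [1115.93317005 -949.49626891  957.27772303]
0.1 [ 205.58696076 -563.4673114   403.80524692] [-8.09639481e-04  9.84745541e-01  1.73998732e-01 -6.80591936e-05]
```

View pics/top0.png

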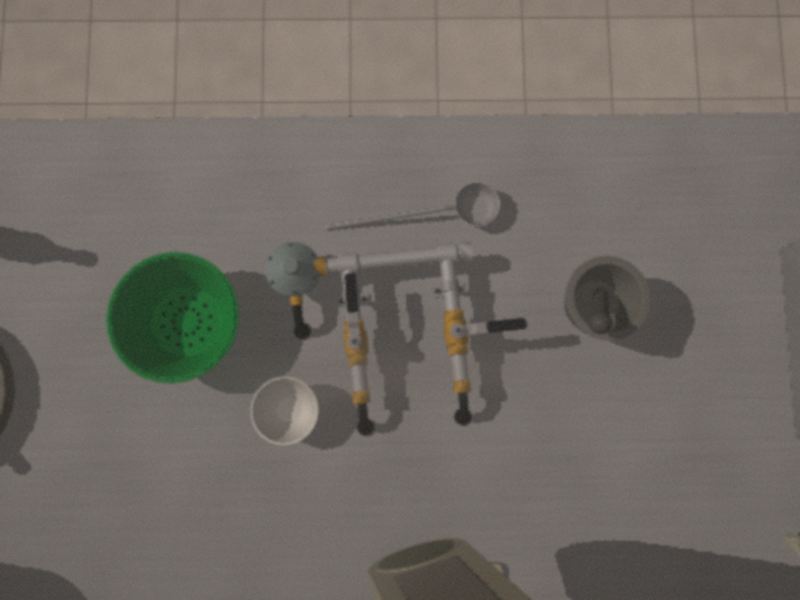

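View pics/scene0.png

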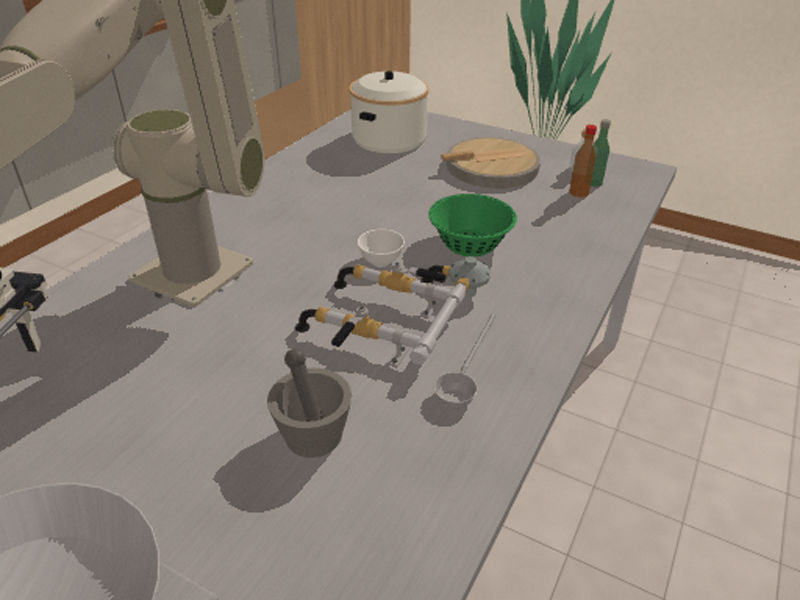

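The top view shows the manifold nearly aligned with world x. The left lever (stem ≈(354,341), tip ≈(351,274)) is in line with its pipe, so it is the open valve a. The right one (stem ≈(457,330), tip ≈(525,323)) is crosswise, so it is b. The scene view agrees: lever b's black sleeve is at ≈(343,333), and lever a's is near the regulator at ≈(432,272).

Run:
```python
from h import *
T,S=cam('top'),cam('scene'); k=.64
im=np.load('top0.npy'); sc=np.load('scene0.npy')
def blob(im,x0,y0,x1,y1,th):
    g=im.max(2)[y0:y1,x0:x1]; m=(g<th).astype(np.uint8)
    n,l,st,c=cv2.connectedComponentsWithStats(m); i=1+st[1:,4].argmax()
    p=np.argwhere(l==i)[:,::-1]+[x0,y0]; r=cv2.minAreaRect(p.astype(np.float32)); return r
B={}
for nm,b in dict(a=(215,168,236,205),b=(305,198,342,216)).items():
    r=blob(im,*b,50); B[nm]=r; print('top',nm,r)
for nm,b in dict(a=(262,167,290,182),b=(207,200,230,222)).items():
    r=blob(sc,*b,60); print('scene',nm,r); print(' tri sleeve centre',tri(T,B[nm][0],S,r[0]))
for nm,p in dict(stem_a=(354,341),tip_a=(351,272),stem_b=(457,330),tip_b=(526,323)).items():
    print(nm,onz(T,p[0]*k,p[1]*k,105).round(1))
for nm,p in dict(hdr_l=(330,263),hdr_r=(470,251)).items(): print(nm,onz(T,p[0]*k,p[1]*k,69).round(1))
for nm,p in dict(reg=(293,266)).items(): print(nm,onz(T,p[0]*k,p[1]*k,97).round(1))
big=np.hstack([cv2.resize(im[145:285,160:345],None,fx=4,fy=4,interpolation=2)[:560,:740]])
cv2.imwrite('pics/topc.png',big[:,:,::-1])
cv2.imwrite('pics/scc.png',cv2.resize(sc[150:250,180:330],None,fx=5,fy=5,interpolation=2)[:,:,::-1])
```

```text
top a ((224.6393585205078, 187.0327911376953), (22.271791458129883, 5.070001602172852), 84.80557250976562)
top b ((323.84149169921875, 207.5731658935547), (5.300714015960693, 22.307172775268555), 83.6598129272461)
scene a ((275.0, 175.0), (10.0, 18.0), 90.0)
 tri sleeve centre (array([586.27687108, 152.87013174, 102.94051239]), np.float64(1.031274538569692))
scene b ((219.00001525878906, 213.50003051757812), (5.800000190734863, 17.600000381469727), 36.869895935058594)
 tri sleeve centre (array([ 527.72008174, -115.90262864,   98.80471255]), np.float64(0.9630889589914521))
stem_a [501.7 148.1 105. ]
tip_a [622.  152.9 105. ]
stem_b [518.7 -29.7 105. ]
tip_b [ 529.5 -149.3  105. ]
hdr_l [644.9 192.8  69. ]
hdr_r [664.2 -59.5  69. ]
reg [635.1 255.1  97. ]
```

View pics/topc.png

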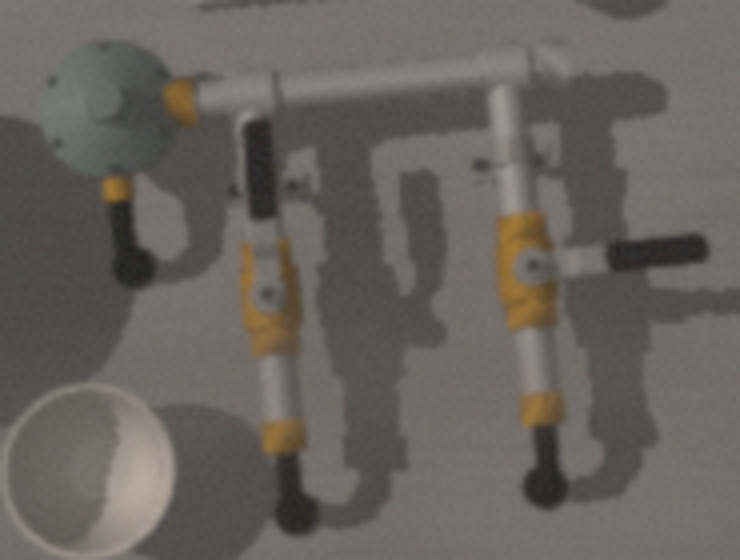

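View pics/scc.png

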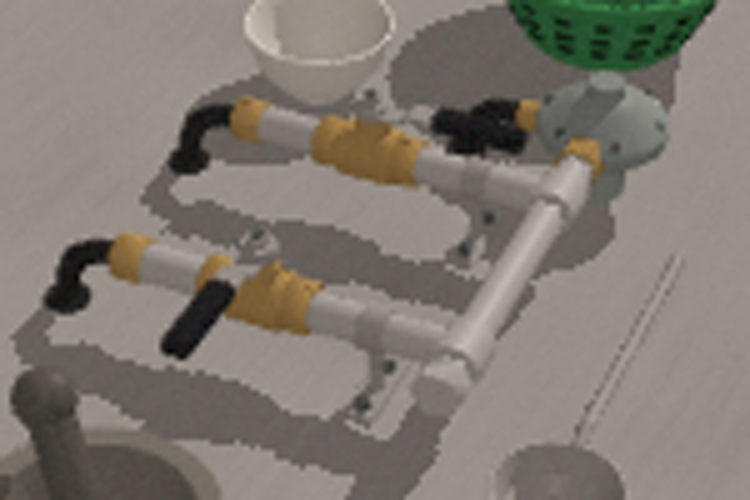

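Emit:
carry_out:
  steps:
    - [0, 0, 0, -1]
    - [0, 0, 0, -1]
    - [0, 0, 0, -1]
    - [0, 0, 0, -1]
    - [0, 0, 0, -1]
    - [0, 0, 0, -1]
    - [0, 0, 0, -1]
    - [0, 0, 0, -1]
    - [0, 0, 0, -1]
    - [0, 0, 0, -1]
    - [0, 0, 0, -1]
    - [0, 0, 0, -1]
    - [0, 0, 0, -1]
    - [0, 0, 0, -1]
    - [0, 0, 0, -1]
    - [0, 0, 0, -1]
    - [0, 0, 0, -1]
    - [0, 0, 0, -1]
    - [0.5, 0.3, 0, 0]
  fingers: 0

```text
clock: 1.68
ee_pos: [210.6, -554.0, 404.0]
eef_rot: [-0.0, 0.694, 0.72, -0.0]
wrist_force: [0.4, -0.5, -0.3]
finger_gap: 0.4
grasp_force: 0.0
```

Emit:
carry_out:
  steps:
    - [1, 0.55, 0, 0]
    - [1, 0.55, 0, 0]
    - [1, 0.55, 0, 0]
    - [1, 0.55, 0, 0]
    - [1, 0.55, 0, 0]
    - [1, 0.55, 0, 0]
    - [1, 0.55, 0, 0]
    - [1, 0.55, 0, 0]
    - [1, 0.55, 0, 0]
    - [1, 0.55, 0, 0]
    - [1, 0.55, 0, 0]
    - [1, 0.55, 0, 0]
    - [1, 0.55, 0, 0]
    - [1, 0.55, 0, 0]
    - [1, 0.55, 0, 0]
    - [1, 0.55, 0, 0]
    - [1, 0.55, 0, 0]
    - [1, 0.55, 0, 0]

```text
clock: 3.18
ee_pos: [396.4, -184.8, 404.4]
eef_rot: [-0.0, 0.695, 0.719, 0.0]
wrist_force: [0.0, 0.0, 0.9]
finger_gap: 0.5
grasp_force: 0.0
```

Emit:
carry_out:
  steps:
    - [1, 0.55, 0, 0]
    - [1, 0.55, 0, 0]
    - [1, 0.55, 0, 0]
    - [1, 0.55, 0, 0]
    - [1, 0.55, 0, 0]
    - [1, 0.55, 0, 0]
    - [1, 0.55, 0, 0]
    - [1, 0.55, 0, 0]
    - [1, 0.55, 0, 0]
    - [1, 0.55, 0, 0]
    - [1, 0.55, 0, 0]
    - [1, 0.55, 0, 0]
    - [1, 0.55, 0, 0]
    - [1, 0.55, 0, 0]
    - [1, 0.55, 0, 0]
    - [1, 0.55, 0, 0]
    - [1, 0.55, 0, 0]
    - [0.5, 0.3, 0, 0]
    - [0, 0, 0, 0]
    - [0, 0, 0, 0]

```text
clock: 4.85
ee_pos: [576.3, 170.3, 404.3]
eef_rot: [-0.0, 0.694, 0.72, -0.001]
wrist_force: [-0.9, -0.5, -0.8]
finger_gap: 0.5
grasp_force: 0.0
```

Emit:
carry_out:
  steps:
    - [0.6, 0.35, 0, 0]
    - [0.6, 0.35, 0, 0]
    - [0, 0, 0, 0]
    - [0, 0, 0, 0]

```text
clock: 5.18
ee_pos: [589.6, 193.7, 404.7]
eef_rot: [0.0, 0.695, 0.719, -0.0]
wrist_force: [-0.2, 1.0, -1.1]
finger_gap: 0.4
grasp_force: 0.0
```

Run:
```python
from h import *
W=cam('wrist'); im=env.snapshot('wrist'); np.save('w0.npy',im)
s=env.state(); print(s['ee_pos'],s['wrist_force'],-W[3].T@W[4])
big=cv2.resize(im,(768,576),interpolation=2)[:,:,::-1].copy()
for p,c in [((501.7,148.1,107),(0,0,255)),((621.6,152.9,107),(0,255,0)),((518.7,-29.7,107),(255,0,0)),((*s['ee_pos'][:2],85),(255,0,255))]:
    q=proj(W,p); print(p,q); cv2.drawMarker(big,tuple((q*1.5).astype(int)),c,0,14,1)
cv2.imwrite('pics/w0.png',big)
```

```text
[589.5246956  193.48141147 404.66818661] [ 0.49997025  0.45276923 -0.17996088] [587.4710138  277.30692954 386.05953594]
(501.7, 148.1, 107) [180.92396882 223.21893475]
(621.6, 152.9, 107) [291.69428146 222.62073605]
(518.7, -29.7, 107) [201.93806992 351.68845696]
(np.float64(589.5246956021934), np.float64(193.48141146899823), 85) [263.35866194 180.06990764]
```

View pics/w0.png

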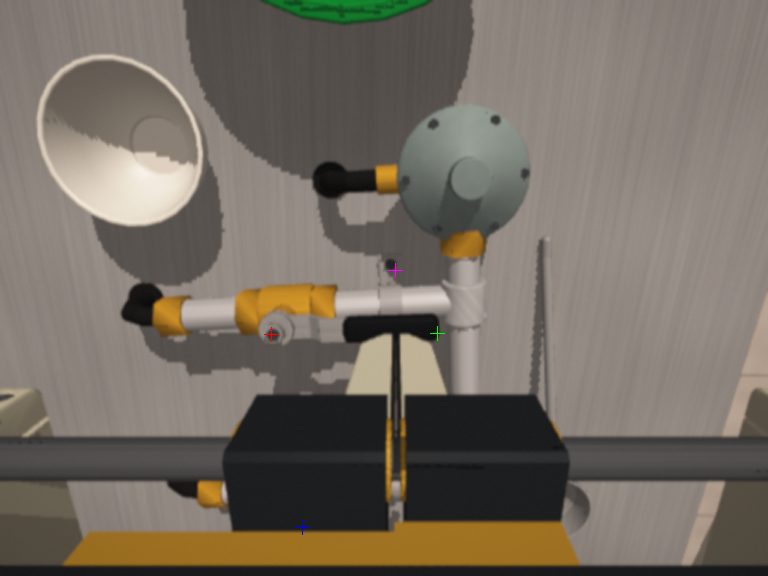

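The wrist view shows lever a's sleeve at (345–437, 327) and its stem at (276,327). Both are within about 5 mm of the prediction, and the spot under the fingertips (395,270) is free. I'll go down there.

Emit:
carry_out:
  steps:
    - [0, 0, 1, 0]
    - [0, 0, 1, 0]
    - [0, 0, 1, 0]
    - [0, 0, 1, 0]
    - [0, 0, 1, 0]
    - [0, 0, 1, 0]
    - [0, 0, 0.7, 0]
    - [0, 0, 0, 0]
    - [0, 0, 0, 0]

```text
clock: 5.98
ee_pos: [589.5, 193.8, 270.3]
eef_rot: [-0.0, 0.695, 0.719, -0.001]
wrist_force: [-0.1, 0.3, 0.6]
finger_gap: 0.4
grasp_force: 0.0
```

Emit:
carry_out:
  steps:
    - [-0.3, 0, 0, 0]
    - [-0.3, 0, 0, 0]
    - [-0.2, 0, 0, 0]
    - [0, 0, 0, 0]
    - [0, 0, 0, 0]

```text
clock: 6.4
ee_pos: [590.8, 178.1, 271.5]
eef_rot: [0.0, 0.695, 0.719, 0.001]
wrist_force: [-0.4, 0.1, 0.4]
finger_gap: 0.3
grasp_force: 0.0
```

Emit:
carry_out:
  steps:
    - [-0.2, 0, 0, 0]
    - [-0.2, 0, 0, 0]
    - [-0.32, 0.05, 0, 1]
    - [-0.32, 0.05, 0, 1]
    - [-0.32, 0.05, 0, 1]
    - [-0.32, 0.05, 0, 1]
    - [-0.32, 0.05, 0, 1]
    - [0, 0, 0, 0]

```text
clock: 7.07
ee_pos: [592.9, 138.0, 271.2]
eef_rot: [0.0, 0.81, 0.586, 0.001]
wrist_force: [2.3, 1.7, -0.6]
finger_gap: 0.3
grasp_force: 1.3
```

```bash
cat > geo.py <<'E'
from h import *
s=env.state(); q=s['eef_rot']; R=np.array([q[1]**2-q[2]**2,2*q[1]*q[2]])  # tool x in world xy
p=np.array(s['ee_pos'][:2]); y=np.array([R[1],-R[0]])
for n,st in dict(a=(502,150),b=(519,-29)).items():
    v=p-np.array(st); print(n,'tool x,y offset from stem',(v@R).round(1),(v@y).round(1))
print('yaw',np.degrees(np.arctan2(R[1],R[0])).round(1),s['clock'],s['wrist_force'].round(1) if hasattr(s['wrist_force'],'round') else s['wrist_force'])
E
python3 geo.py
```

```text
a tool x,y offset from stem 17.0 90.1
b tool x,y offset from stem 181.7 18.0
yaw 71.8 7.0667 [ 2.3  1.7 -0.6]
```

Emit:
carry_out:
  steps:
    - [-0.32, 0.05, 0, 1]
    - [-0.32, 0.05, 0, 1]
    - [-0.32, 0.05, 0, 1]
    - [-0.32, 0.05, 0, 1]
    - [-0.32, 0.05, 0, 1]
    - [-0.32, 0.05, 0, 1]
    - [-0.32, 0.05, 0, 1]
    - [-0.32, 0.05, 0, 1]
    - [-0.32, 0.05, 0, 1]
    - [-0.32, 0.05, 0, 1]
    - [0, 0, 0, 0]

```text
clock: 7.98
ee_pos: [563.7, 81.5, 271.2]
eef_rot: [0.0, 0.962, 0.274, 0.001]
wrist_force: [3.5, 1.7, -2.2]
finger_gap: 0.7
grasp_force: 1.7
```

```bash
python3 geo.py
```

```text
a tool x,y offset from stem 16.3 90.7
b tool x,y offset from stem 96.2 -70.3
yaw 31.8 7.9833 [ 3.5  1.7 -2.2]
```

Emit:
carry_out:
  steps:
    - [-0.32, 0.05, 0, 1]
    - [-0.32, 0.05, 0, 1]
    - [-0.32, 0.05, 0, 1]
    - [-0.32, 0.05, 0, 1]
    - [-0.32, 0.05, 0, 1]
    - [-0.32, 0.05, 0, 1]
    - [0, 0, 0, 0]

```text
clock: 8.57
ee_pos: [530.4, 62.0, 271.3]
eef_rot: [-0.0, 0.998, 0.068, 0.001]
wrist_force: [2.2, 1.0, 0.1]
finger_gap: 0.2
grasp_force: 1.4
```

Emit:
carry_out:
  steps:
    - [-0.16, 0, 0, 0.6]
    - [-0.1, 0, 0, 0]
    - [0, 0, 0, 0]
    - [0, 0, 0, 0]

```text
clock: 8.9
ee_pos: [527.7, 61.5, 271.6]
eef_rot: [-0.0, 0.999, 0.05, 0.005]
wrist_force: [22.8, 2.8, -14.5]
finger_gap: 0.6
grasp_force: 11.0
```

```bash
python3 geo.py
```

```text
a tool x,y offset from stem 16.8 90.6
b tool x,y offset from stem 17.7 -89.2
yaw 5.7 8.9 [ 22.8   2.8 -14.5]
```

Emit:
carry_out:
  steps:
    - [0.5, 0, 0, 0]
    - [1, 0, 0, 0]
    - [0, 0, -1, 0]
    - [0, 0, -1, 0]
    - [0, 0, -1, 0]
    - [0, 0, -1, 0]
    - [-0.5, 1, 0, 0]
    - [-0.5, 1, 0, 0]
    - [-0.5, 1, 0, 0]
    - [-0.5, 1, 0, 0]
    - [-0.5, 1, 0, 0]
    - [-0.5, 1, 0, 0]
    - [-0.5, 1, 0, 0]
    - [-0.5, 1, 0, 0]
    - [-0.4, 0.8, 0, 0]
    - [0, 0, 0, 0]
    - [0, 0, 0, 0]

```text
clock: 10.32
ee_pos: [484.5, -120.2, 350.7]
eef_rot: [-0.0, 0.999, 0.049, -0.0]
wrist_force: [-0.3, 0.3, -0.2]
finger_gap: 0.7
grasp_force: 0.0
```

```bash
python3 geo.py
python3 - <<'E'
from h import *
im=env.snapshot('scene'); t=env.snapshot('top'); np.save('t1.npy',t)
cv2.imwrite('pics/s1.png',np.hstack([cv2.resize(x,None,fx=4,fy=4,interpolation=2) for x in (im[150:250,180:280],t[145:245,180:280])])[:,:,::-1])
E
```

```text
a tool x,y offset from stem -43.7 267.2
b tool x,y offset from stem -43.2 87.4
yaw 5.6 10.3167 [-0.3  0.3 -0.2]
```

View pics/s1.png

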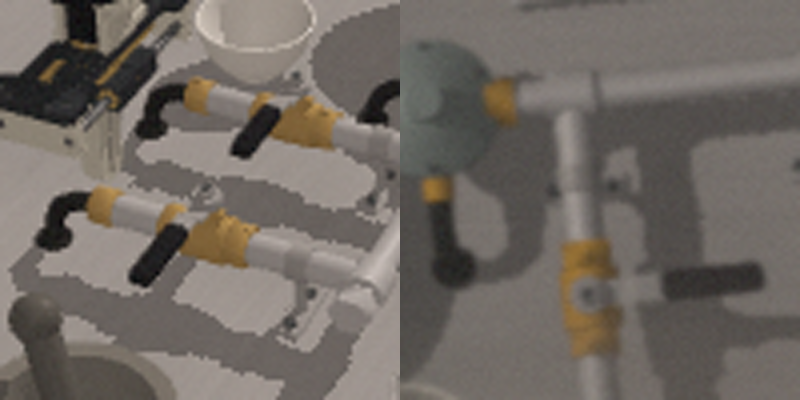

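Lever a is now crosswise in both views: its sleeve runs to (763,276) from the stem at (588,293), parallel to lever b's. The fingertips stand free, 43 mm on the near side of lever b.

Emit:
carry_out:
  steps:
    - [0, 0, 1, 0]
    - [0, 0, 1, 0]
    - [0, 0, 1, 0]
    - [0, 0, 1, 0]
    - [0.4, 0, 0, 0]
    - [0.4, 0, 0, 0]
    - [0.4, 0, 0, 0]
    - [0, 0, 0, 0]

```text
clock: 11.08
ee_pos: [510.4, -116.8, 272.0]
eef_rot: [0.0, 0.999, 0.05, 0.001]
wrist_force: [-0.2, -0.2, 0.2]
finger_gap: 0.5
grasp_force: 0.0
```

Emit:
carry_out:
  steps:
    - [0.32, 0.05, 0, -1]
    - [0.32, 0.05, 0, -1]
    - [0.32, 0.05, 0, -1]
    - [0.32, 0.05, 0, -1]
    - [0.32, 0.05, 0, -1]
    - [0, 0, 0, 0]

```text
clock: 11.58
ee_pos: [541.6, -114.3, 272.0]
eef_rot: [0.0, 0.975, 0.224, -0.0]
wrist_force: [-3.4, 0.0, 1.4]
finger_gap: 0.4
grasp_force: 1.7
```

```bash
python3 geo.py
```

```text
a tool x,y offset from stem -80.0 255.0
b tool x,y offset from stem -17.0 86.6
yaw 25.9 11.5833 [-3.4  0.   1.4]
```

Emit:
carry_out:
  steps:
    - [0.31, 0.05, 0, -1]
    - [0.31, 0.05, 0, -1]
    - [0.31, 0.05, 0, -1]
    - [0.31, 0.05, 0, -1]
    - [0.31, 0.05, 0, -1]
    - [0.31, 0.05, 0, -1]
    - [0.31, 0.05, 0, -1]
    - [0.31, 0.05, 0, -1]
    - [0.31, 0.05, 0, -1]
    - [0.31, 0.05, 0, -1]
    - [0.31, 0.05, 0, -1]
    - [0.31, 0.05, 0, -1]
    - [0.31, 0.05, 0, -1]
    - [0.31, 0.05, 0, -1]
    - [0.31, 0.05, 0, -1]
    - [0, 0, 0, 0]

```text
clock: 12.92
ee_pos: [605.3, -51.4, 271.7]
eef_rot: [0.001, 0.732, 0.682, -0.001]
wrist_force: [-3.2, -4.3, -0.9]
finger_gap: 0.1
grasp_force: 1.7
```

```bash
python3 geo.py
```

```text
a tool x,y offset from stem -193.6 117.4
b tool x,y offset from stem -16.3 87.7
yaw 85.9 12.9167 [-3.2 -4.3 -0.9]
```

Emit:
carry_out:
  steps:
    - [0.31, 0.05, 0, -1]
    - [0.31, 0.05, 0, -1]
    - [0.1, 0, 0, -0.3]
    - [0, 0, 0, 0]
    - [0, 0, 0, 0]

```text
clock: 13.33
ee_pos: [607.6, -39.9, 271.8]
eef_rot: [0.002, 0.677, 0.736, -0.002]
wrist_force: [-4.9, -16.2, -2.8]
finger_gap: 0.6
grasp_force: 8.1
```

```bash
python3 geo.py
```

```text
a tool x,y offset from stem -198.1 89.3
b tool x,y offset from stem -18.3 87.4
yaw 94.8 13.3333 [ -4.9 -16.2  -2.8]
```

Emit:
carry_out:
  steps:
    - [0.06, 0, 0, 0]
    - [0, 0, 0, 0]
    - [0, 0, 0, 0]

```text
clock: 13.58
ee_pos: [607.6, -39.6, 271.8]
eef_rot: [0.003, 0.677, 0.736, -0.003]
wrist_force: [-3.5, -20.8, -2.6]
finger_gap: 0.6
grasp_force: 10.2
```

Emit:
carry_out:
  steps:
    - [-0.5, 0, 0, 0]
    - [-1, 0, 0, 0]
    - [0, 0, -1, 0]
    - [0, 0, -1, 0]
    - [0, 0, -1, 0]
    - [0, 0, -1, 0]
    - [0, 0, -1, 0]
    - [0, 0, -1, 0]
    - [-1, -0.5, 0, 0]
    - [-1, -0.5, 0, 0]
    - [-1, -0.5, 0, 0]
    - [-1, -0.5, 0, 0]
    - [-1, -0.5, 0, 0]
    - [-1, -0.5, 0, 0]
    - [-1, -0.5, 0, 0]
    - [-1, -0.5, 0, 0]
    - [0, 0, 0, 0]
    - [0, 0, 0, 0]

```text
clock: 15.08
ee_pos: [543.7, -233.0, 392.2]
eef_rot: [0.001, 0.677, 0.736, 0.001]
wrist_force: [-0.6, 0.1, -0.5]
finger_gap: 0.8
grasp_force: 0.0
```

```bash
python3 geo.py
python3 - <<'E'
from h import *
t=env.snapshot('top'); cv2.imwrite('pics/t2.png',cv2.resize(t[110:285,60:430],(800,378),interpolation=2)[:,:,::-1])
E
```

```text
a tool x,y offset from stem -385.2 10.0
b tool x,y offset from stem -205.4 7.8
yaw 94.7 15.0833 [-0.6  0.1 -0.5]
```

View pics/t2.png

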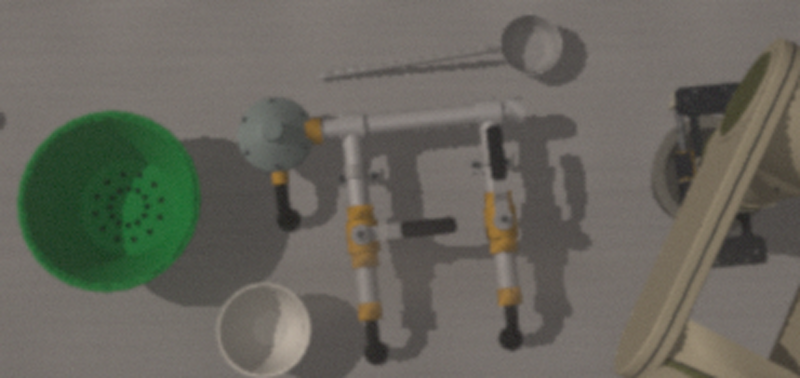

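Lever a is crosswise (sleeve at ≈(428,228)) and lever b is in line with its pipe (sleeve at ≈(497,152)). Both reached their stops under 20 N or more. The bystanders in view are unmoved, and the tool hangs clear above the mortar.

```bash
python3 -c "
from station import env
print(env.finish_job())"
```

```text
the job is handed in; nothing more can be done
None
```

I shut valve a to its stop first, then opened valve b to its stop. The bowl, colander and ladle look unmoved, the mortar was mostly hidden by the arm in the last picture but was never approached below 200 mm, and the job was handed in at about 15 s with the tool clear.

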